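# Set the torch gas regulator and lock it

## Task

Set the torch's gas regulator for the day: turn the black knob on the sloping panel until its pointed nose points at the raised mark on the ring around it, then slide the steel lock cover along its rails fully home over the knob. Do not turn the mark, leave the other things on the bench where they are, and let go of everything at the end.

Things in the scene. Friction and masses are not known exactly. Their poses are not given: they have to be found in the camera images.
- station: Fixed grey panel 150 (up-slope) x 262 mm on a stand, sloping 0.61 rad (35 deg) down to its front (-x, towards the robot and its left). Origin under the stand's centre, y along the panel, z up. In this frame: outward normal (-0.573,0,0.820), up-slope (0.820,0,0.573), face centre (0,0,0.095); knob axis through the face at y=-0.075, cover parked near y=+0.062. Both face along the normal.
- knob_grip (a point): Grip point of the black knob: on its axis, 38 mm above the panel's face. A disc 80 mm across, 14 mm high, carries an upright grip bar 16 mm thick, 14 to 47 mm above the face; the bar reaches 45 mm from the axis at its pointed nose (white line on top runs to it) and 28 mm at its blunt tail.
- pointer (a point): Tip of the knob's pointed nose, 45 mm from the knob's axis, 40 mm above the panel's face.
- knob (a joint): Angle of the knob, 0 to 2.4 rad, growing clockwise as seen looking onto the panel. At 0 the nose points 1.0 rad to the left (towards the station's +y) of straight up-slope. It is stiff (about 0.12 N m) and stays where it is left.
- mark (a joint): Angle of the mark, same zero and sense as the knob: when both read the same the nose points at the mark. The mark is one raised brass tooth, 12 x 8 mm, 15 mm high, 44 to 56 mm from the knob's axis, on the dark steel ring around the knob. Not to be turned.
- mark_tip (a point): Where the nose's tip has to come: 45 mm from the knob's axis in the direction of the mark, 40 mm above the panel's face.
- lock_grip (a point): Grip point of the lock cover: middle of its upright fin, 78 mm above the panel's face. The cover is a steel hood 128 (up-slope) x 100 (along the panel) x 57 mm high, open towards the knob, running in two rails. The fin on its top is 12 mm thick along the panel, 60 mm long up-slope, 57 to 93 mm above the face.
- lock (a joint): Travel of the lock cover along the panel's width towards the station's -y, 0 to 0.137 m. 0: parked, the knob free; 0.137: fully home against the end stops, the knob covered. About 3 N to slide.
- rod_jar: green glass tumbler full of long coloured glass rods, 90 mm across, 380 mm tall; origin under its centre; a bystander
- tool_cup: blue cup holding upright tools, 80 mm across, 220 mm tall; origin under its centre; a bystander
- paddle: graphite paddle with a wooden handle, lying flat, 220 mm long along its x; a bystander
- marver: black graphite slab 90 x 90 x 22 mm; origin under its centre; a bystander
- rod_rest: notched upright steel plate on a foot 100 x 75 mm, 83 mm tall; origin under its centre; a bystander
- bottle: white plastic bottle, 60 mm across, 130 mm tall; origin under its centre; a bystander
- reamer: graphite reamer with a wooden handle, lying flat, 190 mm long; a bystander

How it is judged (in metres and radians):
On the way, in this order (a step that is already met when the one before it is completed fails the run):
1. the knob's nose points at the mark while the lock cover is still parked clear of the knob (distance between pointer and mark_tip below 0.007 m and value of joint lock below 0.03 m), for 0.3 s.
2. the lock cover is fully home over the knob, the nose still at the mark (distance between pointer and mark_tip below 0.007 m and value of joint lock above 0.129 m), for 0.2 s.
At the end, for the whole second after the job is handed in: The tip of the knob's nose is within 7 mm (about 9 degrees) of the mark, and the lock cover is within 8 mm of its end stops (travel above 0.129 m), both at rest (all of step 2 and velocity of joint lock between -0.01 and 0.01 m/s and velocity of joint knob between -0.05 and 0.05 rad/s); the robot touches nothing.
It fails at once if the mark was turned (its tip shifted by more than 5 mm) (distance of mark_tip from where it was at the start of the episode above 0.005 m).
It fails at once if a bystander was shifted by more than 30 mm (distance of any of rod_jar, tool_cup, paddle, marver, rod_rest, bottle, reamer from where it was at the start of the episode above 0.03 m).
It also fails if it takes over 45 s, if anything falls off the work surface, if the arm or the gripper's body presses on something with over 40 N, if the wrist force passes 120 N, or if a joint passes its speed limit or range.

## Robot

A 6-joint arm with a two-finger parallel gripper is mounted at the origin on the work surface. World frame = base frame: x ahead of the robot, y to its left, z up, the work surface at z = 0. Lengths are in mm, angles in rad, forces in N, time in s.
With the tool pointing down it reaches from about 350 to 975 mm from the base axis. Payload 7.1 kg.
Tool frame: the origin (TCP) lies midway between the tips of the shut fingers; the grasp point (between the pads) lies 19 mm behind it; z points along the fingers, y is the line along which they close (so a half turn about z gives the same grasp; the last joint's range is limited). The gripper opens to 88 mm and grips with 3 to 60 N. Pads are 20 mm wide; open, the fingers measure 115 mm over their backs; the gripper's body (75 mm by 178 mm) begins 61 mm behind the grasp point.
Start: joints at [-1.138, 0.423, 1.63, -0, 1.089, -0.019], TCP at [272.88, -562.264, 199.875] pointing down, gripper open.
Joint ranges: [-3, 3], [-0.9, 2.11], [0.09, 2.58], [-1.31, 4.45], [0.11, 2.69], [-2.54, 2.54]. Speed limits (rad/s): [2.39, 2.39, 3.01, 3.14, 3.14, 3.14].

## Interface

Orientations are given as a rotation vector (axis times angle).
In Python, from workcell import ctrl gives the robot as it stands.
- The arm moves only by the shell command python3 -m pendant 'ROWS'. ROWS is a JSON object of lists of equal length, an entry for each row: "grip": the opening, from -1 (shut) to 1 (fully open); "linear": the shift along the tool's x, y, z in mm, a list of three; "angular": the turn, a rotation vector about the tool's x, y, z in rad, a list of three. In form: {"grip": [grip, ...], "linear": [[tx, ty, tz], ...], "angular": [[ax, ay, az], ...]}. A call has 1 to 12 rows; each row shifts and turns the commanded pose from where the row before left it, along the tool's axes as they then stand; what a row does not reach is not made up. A row lasts 1/12 s, in which the tool goes at most 41.7 mm and 7.16 degrees, less where a joint would pass 70% of its speed; a pose out of reach is approached as far as the arm can. A call with a gripper value outside its range is refused whole. The fingers move at their own pace and stop on an object; the grip force is fixed at half the most. Time passes only in rows, so rows that do not move let the fingers close. It gives the time, the measured TCP pose, the force, the opening and the grip force at its end, in the units of the state.
- ctrl.get_obs(): the state, without advancing time (a new reading comes with each control period).
- ctrl.get_image(name): name is "side" or "top" or "wrist"; returns the picture (420x560x3 uint8, red, green, blue); there is no depth.
- ctrl.camera_params(name): a dict with "vfov" (degrees; the focal length in pixels is half the picture's height over the tangent of half this angle, whatever the lens; pixels are square), "cx", "cy" (the principal point, pixels), "k1" (the pictures are not rectified: a ray, as slopes to the right and down, at radius r is drawn at 1 + k1 r^2 times it, then the intrinsics apply), "R" (3x3) and "t" (3): a world point X has camera coordinates R X + t; the wrist camera has in their place "T_tool_cam" (4x4, takes a point from camera to tool coordinates, whose origin is the TCP and whose axes are the flange's). Camera axes: x right, y down, z forward; pixel columns grow to the right and rows downward; lengths in mm; the calibration is good to about 2 mm. A picture is of the moment at which its call begins: read the wrist's pose just before it. camera_params takes no time and is no camera call.
- ctrl.close_job(): hands the job in; it is judged then, once.
The state is a dict: "t": time; "qpos": joint angles; "qvel": joint speeds; "joint_torque": joint torques, N m; "ee_pos": TCP position; "orientation": TCP orientation; "ft_force": force on the tool from outside, world axes, zero at the start; "moment": the same for the moment, N m; "width": finger opening in mm; "grasp_force": force on a finger pad.
Only numpy, scipy, OpenCV 4.12 (cv2) and the standard library are available. Lean on these libraries where they do the work, as an engineer would, in place of code of your own. Each camera call takes 0.05 s, during which the arm holds its last target. There are 200 camera calls.

## Working session

There is one attempt and no reset: what is moved stays moved. The work goes in short steps, Python scripts to look and compute and a shell command to move; the robot and the scene stay as the last step left them, time stands still between calls to the robot, and variables do not carry over. Pictures are saved under pics/ and viewed, at most 10 in all, crops included, and the job is handed in when it is done.

```bash
ls; mkdir -p pics; cat > h.py <<'E'
import numpy as np,cv2,json
from workcell import ctrl
from scipy.spatial.transform import Rotation as Ro
def ray(name,u,v,obs=None):
    p=ctrl.camera_params(name); f=210/np.tan(np.radians(p['vfov'])/2)
    K=np.array([[f,0,p['cx']],[0,f,p['cy']],[0,0,1.]])
    s=cv2.undistortPoints(np.array([[[u,v]]],float),K,np.array([p['k1'],0,0,0.]))[0,0]
    d=np.array([s[0],s[1],1.])
    if name=='wrist':
        T=np.array(p['T_tool_cam']);R=Ro.from_rotvec(obs['orientation']).as_matrix()
        c=R@T[:3,3]+obs['ee_pos'];d=R@T[:3,:3]@d
    else:
        R=np.array(p['R']);c=-R.T@np.array(p['t']);d=R.T@d
    return c,d/np.linalg.norm(d)
def plane(c,d,p0,n): return c+d*(np.dot(np.array(p0)-c,n)/np.dot(d,n))
def tri(rs):
    A=sum(np.eye(3)-np.outer(d,d) for c,d in rs);b=sum((np.eye(3)-np.outer(d,d))@c for c,d in rs)
    x=np.linalg.solve(A,b);return x,[np.linalg.norm(np.cross(x-c,d)) for c,d in rs]
def snap(name,fn):
    o=ctrl.get_obs();im=ctrl.get_image(name);cv2.imwrite('pics/'+fn,im[:,:,::-1]);return o,im
E
python3 - <<'E'
from h import *
for n in('side','top','wrist'): snap(n,n+'0.png');p=ctrl.camera_params(n);print(n,p)
a=[cv2.imread(f'pics/{n}0.png') for n in('side','top')]
o=ctrl.get_obs();print(o['ee_pos'],o['orientation'],o['width'],o['t'])
E
```

```text
pics
side {'vfov': 44.310746412381484, 'cx': 288.2042687216479, 'cy': 203.59851299961264, 'k1': 0.0657832945790814, 'R': array([[-0.87294771, -0.48775765,  0.00740051],
       [-0.38097921,  0.67221296, -0.63481066],
       [ 0.30465904, -0.55697596, -0.77263229]]), 't': array([ 500.79596744,  299.44578919, 1366.9664818 ])}
top {'vfov': 43.620063566948104, 'cx': 287.26260815864447, 'cy': 215.692547940197, 'k1': -0.14464033384823746, 'R': array([[-0.01078102, -0.99963888, -0.02461463],
       [-0.99331374,  0.01353589, -0.1146499 ],
       [ 0.11494168,  0.02321401, -0.99310096]]), 't': array([  26.67117144,  592.20864234, 1488.67102921])}
wrist {'vfov': 70.0741168234678, 'cx': 284.98213857603196, 'cy': 204.32309004758028, 'k1': -0.043937651432121104, 'T_tool_cam': array([[ 2.05102886e-03, -9.64993360e-01, -2.62266293e-01,
         7.15985887e+01],
       [ 9.99997528e-01,  2.20438884e-03, -2.90532223e-04,
         6.31408746e-01],
       [ 8.58498557e-04, -2.62265049e-01,  9.64995496e-01,
        -1.85821027e+02],
       [ 0.00000000e+00,  0.00000000e+00,  0.00000000e+00,
         1.00000000e+00]])}
[ 272.69536536 -561.86386096  199.27864965] [-3.06063585e+00 -7.03344411e-01  3.86913304e-04] 87.87092291464694 0.15
```

View pics/top0.png

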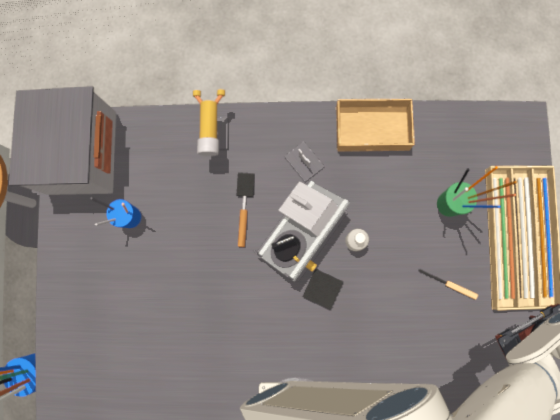

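View pics/side0.png

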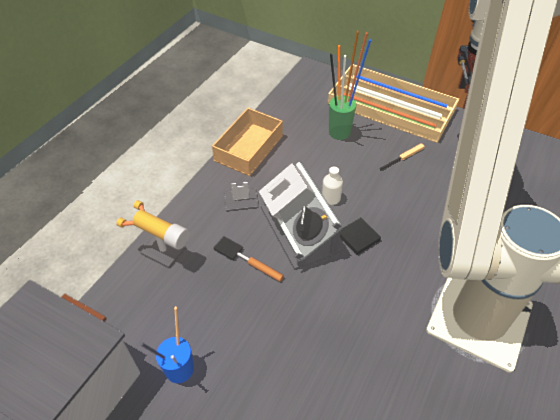

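```bash
python3 - <<'E'
import cv2,numpy as np
a=cv2.imread('pics/top0.png')[160:320,225:385];b=cv2.imread('pics/side0.png')[150:280,230:390]
cv2.imwrite('pics/c0.png',np.hstack([cv2.resize(a,(400,400),interpolation=2),cv2.resize(b,(400,325),interpolation=2)[:].copy() if 0 else cv2.copyMakeBorder(cv2.resize(b,(400,325),interpolation=2),0,75,0,0,0)]))
E
```

```text
(no output)
```

View pics/c0.png

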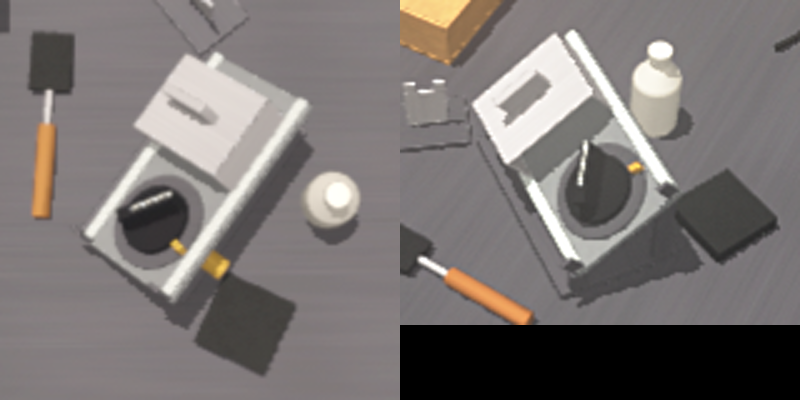

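```bash
cat > m.py <<'E'
from h import *
P={}
for n,a,b in [('mark',(177,246),(635,168)),('railLlow',(90,232),(573,262)),('railRlow',(172,293),(669,187)),('railRup',(303,105),(573,37)),('line1',(122,214),(581,180)),('line2',(172,194),(586,145)),('line1s',(122,214),(586,145)),('line2s',(172,194),(581,180)),('finc',(189,107),(523,92)),('disc',(153,222),(600,187))]:
    x,e=tri([ray('top',a[0]/2.5+225,a[1]/2.5+160),ray('side',(b[0]-400)/2.5+230,b[1]/2.5+150)]);P[n]=x
    print(n,x.round(1),np.round(e,1))
c=P['railRup']-P['railRlow'];print(np.linalg.norm(c),np.linalg.norm(P['railRlow']-P['railLlow']),np.degrees(np.arctan2(c[1],c[0])),c)
E
python3 m.py
```

```text
mark [465.2  -4.6 129.1] [0.1 0.1]
railLlow [485.5  94.9  59.2] [1. 1.]
railRlow [417.6   2.4 133. ] [3. 3.]
railRup [ 617.1 -143.6  130.9] [0.4 0.4]
line1 [500.3  53.9 151. ] [1.1 1.1]
line2 [5.221e+02 5.000e-01 1.395e+02] [1.3 1.3]
line1s [497.3  51.1 209.1] [1.6 1.6]
line2s [526.4   1.1  74.1] [0.8 0.8]
finc [613.4 -19.1 157.1] [1. 1.]
disc [493.1  21.8 106.7] [0.4 0.4]
247.1598019692028 136.38890436192543 -36.203519240182935 [ 199.43214859 -145.98107997   -2.07607995]
```

```bash
cat > g.py <<'E'
from h import *
def station(psi,kf):
    """psi: angle of station x; kf: knob axis at the face"""
    xs=np.array([np.cos(psi),np.sin(psi),0]);ys=np.array([-xs[1],xs[0],0]);z=np.array([0,0,1.])
    return dict(n=-.573*xs+.820*z,up=.820*xs+.573*z,ys=ys,kf=np.array(kf,float))
def goal(S,ang,h,u=0,y=0):
    """tool x opposite to direction 'ang' (rad clockwise from up-slope); TCP at h above face"""
    d=np.cos(ang)*S['up']-np.sin(ang)*S['ys'];Z=-S['n'];X=-d
    return S['kf']+h*S['n']+u*S['up']+y*S['ys'],np.stack([X,np.cross(Z,X),Z],1)
def delta(p,R):
    """total shift in current tool axes (before turning), then total turn"""
    o=ctrl.get_obs();C=Ro.from_rotvec(o['orientation']).as_matrix()
    l=C.T@(np.array(p)-o['ee_pos']);a=Ro.from_matrix(C.T@R).as_rotvec()
    print('t',round(o['t'],2),'lin',l.round(1),'n',np.linalg.norm(l)/41.7,'ang',a.round(3),'n',np.linalg.norm(a)/.125,'F',np.round(o['ft_force'],1),'w',round(o['width'],1))
E
python3 - <<'E'
from g import *
S=station(np.radians(-126.2),[488,15,95])
p,R=goal(S,0,150,0,30);print(p);delta([400,-300,330],R);delta(p+[0,0,80],R)
E
```

```text
[562.9713665  66.6400688 218.       ]
t 0.15 lin [ 228.9 -180.2 -130.5] n 7.653871714319311 ang [-0.15  -0.598 -0.472] n 6.208788817849501 F [-0.7 -0.2 -0.4] w 87.9
t 0.15 lin [ 535.5 -438.8  -98.2] n 16.769831523477464 ang [-0.15  -0.598 -0.472] n 6.208788817849501 F [-0.7 -0.2 -0.4] w 87.9
```

```bash
python3 -m pendant '{"grip":[1,1,1,1,1,1,1,1,1,1,1,1],"linear":[[20,-15,-20],[30,-25,-10],[30,-25,-10],[30,-25,-10],[30,-25,-10],[30,-25,-10],[30,-25,-10],[30,-25,-10],[30,-25,-10],[30,-25,-5],[30,-25,0],[30,-25,0]],"angular":[[0,0,0],[0,0,0],[0,0,0],[0,0,0],[0,0,0],[0,0,0],[0,0,0],[0,0,0],[0,0,0],[0,0,0],[0,0,0],[0,0,0]]}'
python3 - <<'E'
from g import *
S=station(np.radians(-126.2),[488,15,95])
p,R=goal(S,0,150,0,30);delta(p+[0,0,30],R)
E
```

```text
t: 1.15
ee_pos: [461.6, -146.7, 305.4]
orientation: [3.061, 0.703, 0.001]
ft_force: [-0.3, -0.4, -0.3]
width: 87.8
grasp_force: 0.0
t 1.15 lin [ 184.3 -147.8   57.4] n 5.829772813727301 ang [-0.148 -0.598 -0.472] n 6.210981834459551 F [-0.3 -0.4 -0.3] w 87.8
```

```bash
python3 -m pendant '{"grip":[1,1,1,1,1,1,1],"linear":[[30,-24,0],[30,-24,0],[30,-24,10],[30,-25,10],[30,-25,15],[30,-25,20],[0,0,0]],"angular":[[0,0,0],[0,0,0],[0,0,0],[0,0,0],[0,0,0],[0,0,0],[0,0,0]]}'
python3 -m pendant '{"grip":[1,1,1,1,1,1,1,1],"linear":[[0,0,0],[0,0,0],[0,0,0],[0,0,0],[0,0,0],[0,0,0],[0,0,0],[0,0,0]],"angular":[[-0.0211,-0.0854,-0.0674],[-0.0211,-0.0854,-0.0674],[-0.0211,-0.0854,-0.0674],[-0.0211,-0.0854,-0.0674],[-0.0211,-0.0854,-0.0674],[-0.0211,-0.0854,-0.0674],[-0.0211,-0.0854,-0.0674],[0,0,0]]}'
python3 - <<'E'
from g import *
S=station(np.radians(-126.2),[488,15,95])
p,R=goal(S,0,150,0,30);delta(p,R)
snap('wrist','w1.png');print(ctrl.get_obs()['qpos'])
E
```

```text
t: 1.73
ee_pos: [558.1, 65.3, 247.3]
orientation: [-3.058, -0.709, 0.006]
ft_force: [-1.0, -0.5, -0.9]
width: 88.0
grasp_force: 0.0
t: 2.4
ee_pos: [557.7, 61.6, 248.6]
orientation: [2.458, 1.256, -0.784]
ft_force: [-1.5, 0.2, -0.3]
width: 87.9
grasp_force: 0.0
t 2.4 lin [23.6  1.5 20.8] n 0.7551197512803921 ang [-0.001  0.006  0.006] n 0.06664209765528892 F [-1.5  0.2 -0.3] w 87.9
[ 0.29297395  0.55084111  1.445617   -0.35235534  1.65106808  0.98676276]
```

View pics/w1.png

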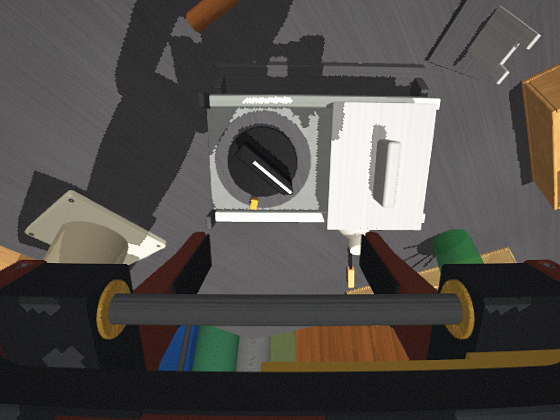

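```bash
cat > m2.py <<'E'
from g import *
im=cv2.imread('pics/w1.png');hsv=cv2.cvtColor(im,cv2.COLOR_BGR2HSV);o=ctrl.get_obs()
S=station(np.radians(-126.2),[488,15,95])
def P(u,v,h): return plane(*ray('wrist',u,v,o),S['kf']+h*S['n'],S['n'])
def loc(x): d=x-S['kf'];return np.array([d@S['up'],d@S['ys'],d@S['n']]).round(1)
def big(m,x0,y0,x1,y1):
    w=np.zeros(m.shape,np.uint8);w[y0:y1,x0:x1]=m[y0:y1,x0:x1]
    return max(cv2.findContours(w,cv2.RETR_EXTERNAL,cv2.CHAIN_APPROX_NONE)[0],key=cv2.contourArea)
br=big(cv2.inRange(hsv,(15,120,100),(35,255,255)),235,190,275,212)
M=cv2.moments(br);u,v=M['m10']/M['m00'],M['m01']/M['m00'];print('mark',u,v,loc(P(u,v,12)))
wl=big(cv2.inRange(hsv,(0,0,200),(180,40,255)),248,155,300,198)
q=wl[:,0].astype(float);d=q@[.78,.62]
for n,i in(('tail',d.argmin()),('nose',d.argmax())):print(n,q[i],loc(P(*q[i],47)))
[vx,vy,x0,y0]=cv2.fitLine(wl,cv2.DIST_L2,0,.01,.01).ravel()
a,b=loc(P(x0-15*vx,y0-15*vy,47)),loc(P(x0+15*vx,y0+15*vy,47));e=b-a;print('line dir left of up',np.arctan2(e[1],e[0]),'foot',a+e*(-(a@e)/(e@e)))
cv=big(cv2.inRange(hsv,(0,0,205),(180,30,255)),322,90,450,240)
box=cv2.approxPolyDP(cv2.convexHull(cv),6,True)[:,0]
for c in box: print('cover',c,loc(P(*c,57)))
g=cv2.cvtColor(im,cv2.COLOR_BGR2GRAY)
dk=big(cv2.inRange(g,0,100),208,104,318,206);(c,ax,an)=cv2.fitEllipse(cv2.convexHull(dk));print('ring',c,ax,loc(P(*c,5)))
for x in range(215,325,30): print(x,[y for y in range(90,225) if abs(int(g[y,x])-int(g[y-1,x]))>35])
E
python3 m2.py
```

```text
mark 253.70149253731344 203.1741293532338 [45.7 -7.6 12. ]
tail [253. 162.] [-7.8 -3.5 47. ]
nose [291. 192.] [23.8 36.  47. ]
line dir left of up 0.8666667382989014 foot [-3.19355334  2.71251602 47.        ]
cover [439  99] [-70.9 177.3  57. ]
cover [420 228] [ 60.3 174.2  57. ]
cover [328 229] [61.7 75.5 57. ]
cover [331 141] [-30.1  74.7  57. ]
cover [344 103] [-65.9  85.7  57. ]
ring (262.76025390625, 164.21707153320312) (70.71382141113281, 87.87262725830078) [0.1 3.4 5. ]
215 [95, 96, 106, 107, 146, 147, 149, 151, 152, 154, 161, 163, 206, 208, 209, 210, 212, 213, 219, 221]
245 [95, 96, 99, 103, 106, 108, 113, 114, 192, 204, 210, 212, 213, 222]
275 [95, 96, 103, 106, 107, 109, 112, 177, 178, 182, 183, 195, 206, 207, 210, 212, 213, 222]
305 [95, 96, 107, 128, 138, 210, 212, 213, 222, 223]
```

```bash
python3 -c "
import cv2;a=cv2.imread('pics/w1.png')[85:245,195:455];cv2.imwrite('pics/w1c.png',cv2.resize(a,(780,480),interpolation=2))"
```

```text
(no output)
```

View pics/w1c.png

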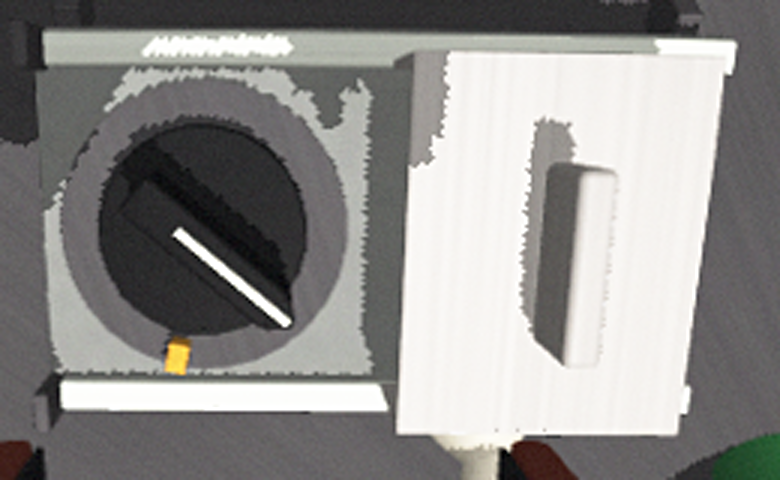

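```bash
cat >> m2.py <<'E'
print('----')
C=lambda x,y:(x/3+195,y/3+85)
for n,p,h in [('ringc',(204,221),3),('ringL',(60,221),3),('ringR',(348,221),3),('ringT',(204,75),3),('ringB',(204,368),3),('discc',(202.5,230),14),('discL',(98,230),14),('discR',(307,230),14),('discT',(203,123),14),('discB',(203,338),14),('finT',(597,170),93),('finB',(583,365),93),('covTR',(723,52),57),('covBL',(397,433),57),('covBR',(678,436),57),('markT',(177,343),15),('markB',(175,373),15),('nosetip',(287,328),40),('linenose',(289,324),47),('lineback',(176,232),47)]:
    print(n,loc(P(*C(*p),h)))
E
python3 m2.py | sed -n '/----/,$p'
```

```text
----
ringc [-6.2  3.6  3. ]
ringL [ -6.1 -53.1   3. ]
ringR [-6.4 60.1  3. ]
ringT [-61.2   4.4   3. ]
ringB [53.8  2.7  3. ]
discc [-4.   3.8 14. ]
discL [ -3.9 -36.1  14. ]
discR [-4.2 43.6 14. ]
discT [-43.7   4.5  14. ]
discB [38.4  3.3 14. ]
finT [-32.  124.3  93.1]
finB [ 26.7 125.6  93.1]
covTR [-67.8 174.8  57. ]
covBL [62.  74.8 57. ]
covBR [ 63.  175.6  57. ]
markT [40.2 -6.8 15. ]
markB [52.5 -7.9 15. ]
nosetip [28.  35.8 40. ]
linenose [24.9 36.4 47. ]
lineback [-7.5 -2.9 47. ]
```

```bash
cat >> g.py <<'E'
S=station(np.radians(-126.2),[492.8,15.3,94.7])
def loc(x): d=np.array(x)-S['kf'];return np.array([d@S['up'],d@S['ys'],d@S['n']]).round(1)
E
python3 -c "
from g import *
delta(*goal(S,-.87,90))"
```

```text
t 2.45 lin [ 26.8 -25.1  79.8] n 2.105792242303176 ang [-0.002  0.    -0.868] n 6.944394837970808 F [0.4 0.5 0. ] w 88.1
```

```bash
python3 -m pendant '{"grip":[1,1,1,1,1,1,1,1,1,1,1,1],"linear":[[9,-8.3,26.6],[9,-8.4,26.6],[8.8,-8.4,26.6],[0,0,0],[0,0,0],[0,0,0],[0,0,0],[0,0,0],[0,0,0],[0,0,0],[0,0,0],[0,0,0]],"angular":[[0,0,0],[0,0,0],[0,0,0],[0,0,-0.1085],[0,0,-0.1085],[0,0,-0.1085],[0,0,-0.1085],[0,0,-0.1085],[0,0,-0.1085],[0,0,-0.1085],[0,0,-0.1085],[0,0,0]]}'
python3 - <<'E'
from g import *
delta(*goal(S,-.87,22));o,_=snap('wrist','w2.png');print(o['qpos'])
E
```

```text
t: 3.45
ee_pos: [523.7, 55.3, 171.0]
orientation: [1.844, 2.34, -0.932]
ft_force: [0.3, 0.4, 0.5]
width: 87.6
grasp_force: 0.0
t 3.45 lin [ 2.3  0.8 69.5] n 1.6677110528252301 ang [ 0.001 -0.003 -0.001] n 0.03171187529490784 F [0.3 0.4 0.5] w 87.6
[ 0.29807572  0.58719162  1.58155537 -0.34772064  1.48667643  0.18338428]
```

View pics/w2.png

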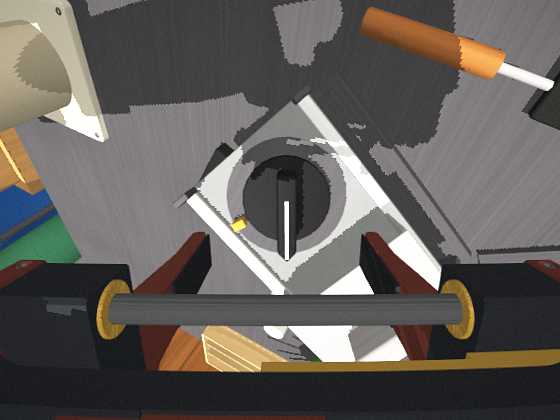

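```bash
python3 - <<'E'
from g import *
o=ctrl.get_obs()
for n,u,v,h in [('nose',287,260,47),('back',287,202,47),('disc',287,197,14),('discL',243,197,14),('discR',331,197,14),('mark',239,224,14)]:
    print(n,loc(plane(*ray('wrist',u,v,o),S['kf']+h*S['n'],S['n'])))
E
```

```text
nose [26.9 33.1 47. ]
back [-5.7 -5.3 47. ]
disc [-3.3 -2.1 14. ]
discL [ 27.  -27.9  14. ]
discR [-33.7  23.7  14. ]
mark [ 47.2 -11.3  14. ]
```

```bash
python3 -m pendant '{"grip":[1,1,1,1,-1,-1,-1,-1,-1,-1],"linear":[[1,0.5,20],[1,0.3,20],[0.3,0,20],[0,0,9.5],[0,0,0],[0,0,0],[0,0,0],[0,0,0],[0,0,0],[0,0,0]],"angular":[[0,0,0],[0,0,0],[0,0,0],[0,0,0],[0,0,0],[0,0,0],[0,0,0],[0,0,0],[0,0,0],[0,0,0]]}'
python3 -c "
from g import *
delta(*goal(S,-.87,22))"
```

```text
t: 4.33
ee_pos: [500.8, 26.5, 112.5]
orientation: [1.843, 2.338, -0.935]
ft_force: [0.5, -0.2, 0.5]
width: 51.5
grasp_force: 0.0
t 4.33 lin [-0.8 -0.7  0.4] n 0.027797555868480116 ang [ 0.001 -0.001 -0.002] n 0.018918914494970983 F [ 0.5 -0.2  0.5] w 51.5
```

```bash
python3 -m pendant '{"grip":[-1,-1,-1,-1,-1,-1,-1,-1,-1,-1],"linear":[[0,0,0],[0,0,0],[0,0,0],[0,0,0],[0,0,0],[0,0,0],[0,0,0],[0,0,0],[0,0,0],[0,0,0]],"angular":[[0,0,0],[0,0,0],[0,0,0],[0,0,0],[0,0,0],[0,0,0],[0,0,0],[0,0,0],[0,0,0],[0,0,0]]}'
```

```text
t: 5.17
ee_pos: [500.1, 26.1, 112.0]
orientation: [1.843, 2.339, -0.937]
ft_force: [-1.3, 0.3, 0.7]
width: 15.3
grasp_force: 30.0
```

```bash
python3 -m pendant '{"grip":[-1,-1,-1,-1,-1,-1,-1,-1,-1,-1,-1,-1],"linear":[[0,0,0],[0,0,0],[0,0,0],[0,0,0],[0,0,0],[0,0,0],[0,0,0],[0,0,0],[0,0,0],[0,0,0],[0,0,0],[0,0,0]],"angular":[[0,0,0.1],[0,0,0.1],[0,0,0.1],[0,0,0.1],[0,0,0.1],[0,0,0.1],[0,0,0.1],[0,0,0.1],[0,0,0.1],[0,0,0.1],[0,0,0.1],[0,0,0]]}'
python3 - <<'E'
from g import *
delta(*goal(S,.23,22));snap('wrist','w3.png');snap('top','t3.png')
E
```

```text
t: 6.17
ee_pos: [498.9, 26.5, 112.3]
orientation: [2.551, 0.933, -0.715]
ft_force: [-4.8, 3.4, 3.5]
width: 15.6
grasp_force: 30.0
t 6.17 lin [ 0.1  1.7 -0.4] n 0.04168599532183961 ang [-0.003  0.002 -0.007] n 0.06189438897473378 F [-4.8  3.4  3.5] w 15.6
```

View pics/w3.png

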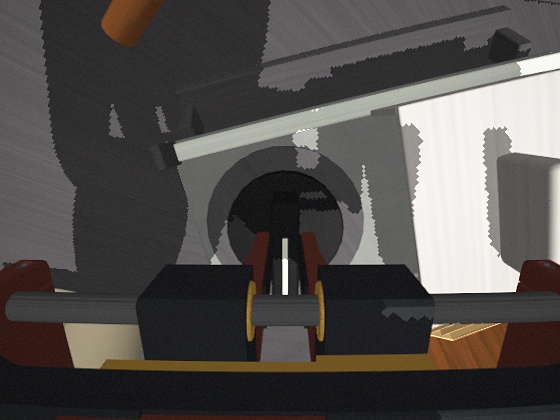

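```bash
python3 -m pendant '{"grip":[1,1,1,1,1,1,1,1,1,1,1,1],"linear":[[0,0,0],[0,0,0],[0,0,0],[0,0,0],[0,0,0],[0,0,-10],[0,0,-20],[0,0,-30],[0,0,-30],[0,0,-30],[0,0,0],[0,0,0]],"angular":[[0,0,0],[0,0,0],[0,0,0],[0,0,0],[0,0,0],[0,0,0],[0,0,0],[0,0,0],[0,0,0],[0,0,0],[0,0,0],[0,0,0]]}'
python3 - <<'E'
from g import *
delta(*goal(S,.23,22));o,im=snap('wrist','w4.png');cv2.imwrite('pics/w4c.png',cv2.resize(im[100:260,180:440,::-1],(780,480),interpolation=2))
E
```

```text
t: 7.27
ee_pos: [542.2, 82.6, 211.8]
orientation: [2.55, 0.941, -0.708]
ft_force: [-0.1, -0.7, -0.6]
width: 86.9
grasp_force: 0.0
t 7.27 lin [-1.700e+00  1.000e-01  1.218e+02] n 2.9210304238730678 ang [ 0.001 -0.004 -0.002] n 0.03420255462484405 F [-0.1 -0.7 -0.6] w 86.9
```

View pics/w4c.png

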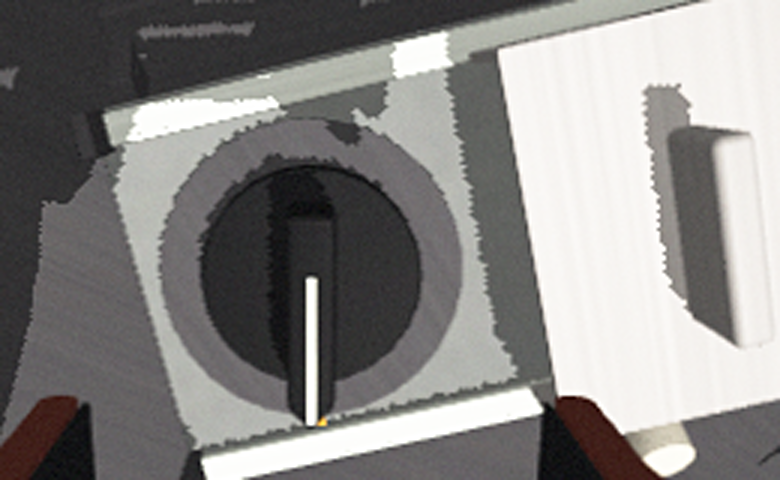

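```bash
python3 - <<'E'
from g import *
o=ctrl.get_obs()
im=cv2.imread('pics/w4.png');hsv=cv2.cvtColor(im,cv2.COLOR_BGR2HSV);m=cv2.inRange(hsv,(12,110,80),(35,255,255))[230:250,270:310];y,x=np.nonzero(m)
print(list(zip(x+270,y+230)))
C=lambda x,y:(x/3+180,y/3+100)
f=lambda u,v,h:loc(plane(*ray('wrist',u,v,o),S['kf']+h*S['n'],S['n']))
for n,p,h in [('discL',(200,272),14),('discR',(422,272),14),('discT',(311,163),14),('nose',(312,425),47),('back',(312,277),47)]: print(n,f(*C(*p),h))
for p in zip(x+270.,y+230.): print(f(*p,15), np.arctan2(-f(*p,15)[1],f(*p,15)[0]))
E
```

```text
[(np.int64(287), np.int64(239)), (np.int64(286), np.int64(240)), (np.int64(287), np.int64(240)), (np.int64(288), np.int64(240)), (np.int64(286), np.int64(241)), (np.int64(287), np.int64(241)), (np.int64(288), np.int64(241))]
discL [-11.1 -39.2  14. ]
discR [ 7. 38. 14.]
discT [-39.7   8.2  14. ]
nose [ 42.  -10.5  47. ]
back [-7.5  1.1 47. ]
[52.4 -9.5 15. ] 0.17934963688584035
[ 53.3 -10.9  15. ] 0.20172141606753707
[53.5 -9.8 15. ] 0.18116907213004085
[53.8 -8.7 15. ] 0.16032216889009504
[ 54.4 -11.2  15. ] 0.2030452172534651
[ 54.7 -10.1  15. ] 0.182587051433726
[54.9 -9.  15. ] 0.1624891092172034
```

```bash
python3 - <<'E'
from g import *
delta(*goal(S,0,130,0,121))
o=ctrl.get_obs();C=lambda x,y:(x/3+180,y/3+100)
for p in [(732,135),(756,345)]: print(loc(plane(*ray('wrist',*C(*p),o),S['kf']+93*S['n'],S['n'])))
E
```

```text
t 7.32 lin [ 27.1 118.4  11.9] n 2.926359974542883 ang [-0.    -0.001 -0.232] n 1.8534337094640467 F [-0.4  0.2 -0.5] w 87.8
[-29.8 118.4  93.1]
[ 28.8 118.6  93.1]
```

```bash
python3 -m pendant '{"grip":[1,1,1,1,1,1,1,1],"linear":[[6.5,29.5,3],[6.5,29.5,3],[6.5,29.5,3],[6.5,29.5,3],[0,0,0],[0,0,0],[0,0,0],[0,0,0]],"angular":[[0,0,0],[0,0,0],[0,0,0],[0,0,0],[0,0,-0.116],[0,0,-0.116],[0,0,0],[0,0,0]]}'
python3 - <<'E'
from g import *
delta(*goal(S,0,62,0,120));snap('wrist','w5.png')
E
```

```text
t: 7.98
ee_pos: [632.2, 2.7, 200.3]
orientation: [2.465, 1.245, -0.779]
ft_force: [-0.2, 0.1, -0.8]
width: 87.7
grasp_force: 0.0
t 7.98 lin [ 1.4  0.2 65.9] n 1.5797612617118995 ang [-0.003  0.002 -0.003] n 0.03474082385096271 F [-0.2  0.1 -0.8] w 87.7
```

View pics/w5.png

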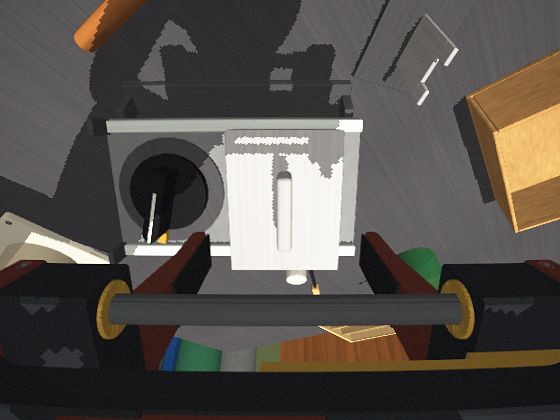

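```bash
python3 -m pendant '{"grip":[1,1,1,1,-1,-1,-1,-1,-1,-1,-1,-1],"linear":[[1.4,0,20],[0,0,20],[0,0,18],[0,0,7],[0,0,0],[0,0,0],[0,0,0],[0,0,0],[0,0,0],[0,0,0],[0,0,0],[0,0,0]],"angular":[[0,0,0],[0,0,0],[0,0,0],[0,0,0],[0,0,0],[0,0,0],[0,0,0],[0,0,0],[0,0,0],[0,0,0],[0,0,0],[0,0,0]]}' && python3 -m pendant '{"grip":[-1,-1,-1,-1,-1],"linear":[[0,0,0],[0,0,0],[0,0,0],[0,0,0],[0,0,0]],"angular":[[0,0,0],[0,0,0],[0,0,0],[0,0,0],[0,0,0]]}'
python3 -c "
from g import *
delta(*goal(S,0,62,0,0))"
```

```text
t: 9.03
ee_pos: [612.1, -25.6, 147.6]
orientation: [2.464, 1.25, -0.776]
ft_force: [0.2, -0.1, -0.2]
width: 38.0
grasp_force: 0.0
t: 9.45
ee_pos: [611.8, -25.6, 147.4]
orientation: [2.464, 1.25, -0.777]
ft_force: [-0.7, 1.5, 0.4]
width: 11.6
grasp_force: 30.0
t 9.45 lin [  -0.3 -120.2    2.7] n 2.8820452035813005 ang [-0.001  0.     0.   ] n 0.011377445449188658 F [-0.7  1.5  0.4] w 11.6
```

```bash
python3 -m pendant '{"grip":[-1,-1,-1,-1,-1,-1,-1,-1,-1,-1,-1,-1],"linear":[[0,-3,0],[0,-7,0],[0,-10,0],[0,-10,0],[0,-10,0],[0,-10,0],[0,-10,0],[0,-10,0],[0,-10,0],[0,-10,0],[0,-10,0],[0,-10,0]],"angular":[[0,0,0],[0,0,0],[0,0,0],[0,0,0],[0,0,0],[0,0,0],[0,0,0],[0,0,0],[0,0,0],[0,0,0],[0,0,0],[0,0,0]]}'
python3 -c "
from g import *
delta(*goal(S,0,62,0,0))"
```

```text
t: 10.45
ee_pos: [522.6, 40.1, 147.4]
orientation: [2.464, 1.25, -0.775]
ft_force: [4.1, -0.2, -4.6]
width: 11.8
grasp_force: 30.0
t 10.45 lin [-0.6 -9.5  2.7] n 0.23645415602262063 ang [-0.001 -0.001  0.   ] n 0.007371371449839381 F [ 4.1 -0.2 -4.6] w 11.8
```

```bash
python3 -m pendant '{"grip":[-1,-1,-1,-1,-1,-1],"linear":[[0,-4,0],[0,-3,0],[0,-2,0],[0,-2,0],[0,0,0],[0,0,0]],"angular":[[0,0,0],[0,0,0],[0,0,0],[0,0,0],[0,0,0],[0,0,0]]}'
python3 -c "
from g import *
delta(*goal(S,0,62,0,0))"
```

```text
t: 10.95
ee_pos: [514.3, 46.1, 147.4]
orientation: [2.465, 1.25, -0.776]
ft_force: [2.8, 2.4, -4.4]
width: 11.7
grasp_force: 30.0
t 10.95 lin [-0.6  0.8  2.7] n 0.06921741752820951 ang [-0.002 -0.001  0.   ] n 0.014690943961213287 F [ 2.8  2.4 -4.4] w 11.7
```

```bash
python3 -m pendant '{"grip":[-1,-1,-1],"linear":[[0,-1.5,0],[0,-1.5,0],[0,0,0]],"angular":[[0,0,0],[0,0,0],[0,0,0]]}'; python3 -m pendant '{"grip":[-1,-1,-1],"linear":[[0,-1.5,0],[0,-1.5,0],[0,0,0]],"angular":[[0,0,0],[0,0,0],[0,0,0]]}'
python3 -c "
from g import *
delta(*goal(S,0,62,0,0));print(ctrl.get_obs()['ft_force']@S['ys'])"
```

```text
t: 11.2
ee_pos: [513.9, 46.5, 147.4]
orientation: [2.462, 1.25, -0.771]
ft_force: [10.2, -4.4, -8.5]
width: 11.5
grasp_force: 30.0
t: 11.45
ee_pos: [514.0, 46.5, 147.4]
orientation: [2.459, 1.249, -0.765]
ft_force: [17.9, -13.4, -12.4]
width: 11.4
grasp_force: 30.0
t 11.45 lin [-0.7  1.3  2.8] n 0.07580848336458264 ang [ 0.009 -0.002 -0.002] n 0.07296498879304555 F [ 17.9 -13.4 -12.4] w 11.4
22.348990371806238
```

```bash
python3 -m pendant '{"grip":[-1,1,1,1,1,1,1,1,1,1,1,1],"linear":[[0,5,0],[0,0,0],[0,0,0],[0,0,0],[0,0,0],[0,0,0],[0,0,-10],[0,0,-25],[0,0,-30],[0,0,-30],[0,0,0],[0,0,0]],"angular":[[0,0,0],[0,0,0],[0,0,0],[0,0,0],[0,0,0],[0,0,0],[0,0,0],[0,0,0],[0,0,0],[0,0,0],[0,0,0],[0,0,0]]}'
python3 - <<'E'
from g import *
delta(*goal(S,0,62,0,0));snap('wrist','w6.png')
E
```

```text
t: 12.45
ee_pos: [546.9, 91.3, 226.9]
orientation: [2.464, 1.251, -0.771]
ft_force: [-1.0, -0.0, -0.3]
width: 81.6
grasp_force: 0.0
t 12.45 lin [-1.1  1.  99.8] n 2.3936563806672235 ang [ 0.001 -0.003 -0.   ] n 0.026994559567720993 F [-1.  -0.  -0.3] w 81.6
```

View pics/w6.png

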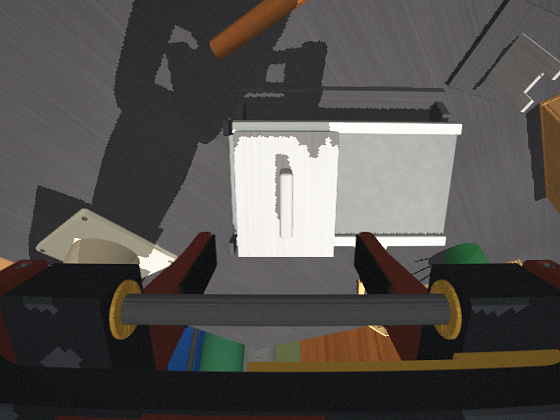

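The cover sits at the left end of the rails, against the end stops: fin at (286, 203), cover edge at x≈237. The gripper is open and clear of everything.

```bash
python3 -c "
from workcell import ctrl
print(ctrl.close_job())"
```

```text
the job is handed in; nothing more can be done
None
```

I turned the knob's nose to the mark (within about 2 mm by my measurements), slid the lock cover home until it stopped at the rail ends, let go of everything and handed the job in at about 12.5 s; the hand-in returned no verdict.

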